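# Put the jars away in the bench drawer

## Task

Pull open the drawer of the small grey cabinet on the bench, take out the tube offcut that was left in it and lay it on top of the cabinet. Then stand all the jars from the bench upright on the drawer's floor and push the drawer fully shut with them inside.

Things in the scene. Friction and masses are not known exactly. Their poses are not given: they have to be found in the camera images.
- cabinet: Grey bench-top drawer cabinet, fixed to the bench, 200 mm deep (its x), 246 mm wide (its y), 100 mm high; flat top. Origin at the centre of its underside; its front face lies at x = -100 mm in its own frame and its drawer opens towards its -x (roughly towards the robot).
- cabinet_top (a point): Centre of the flat top of the cabinet, 100 mm above the bench; axes as the cabinet. The offcut goes on this top.
- drawer (a joint): How far the cabinet's only drawer is open, in m: 0 fully shut, 0.15 at its end stop; may start up to 0.01 ajar. It slides with about 1.2 N of friction and stays where it is left; no spring or latch. The drawer is an open tub behind a 12 mm thick front panel that reaches from 6 to 94 mm above the bench.
- drawer_handle (a point): Middle of the drawer's bow handle: a straight round steel bar of 12 mm diameter, 110 mm long along the cabinet's y, 70 mm above the bench, its axis 42 mm in front of the drawer's front panel; it moves with the drawer. Axes as the cabinet.
- drawer_floor (a point): Centre of the drawer's flat inner floor (16 mm above the bench); moves with the drawer; axes as the cabinet. Inside it measures 171 mm along x by 216 mm along y. The side and rear walls are 4 mm thick and rise 34 mm above this floor, the front panel 78 mm. With the drawer fully open the inner floor from x = -85 to +64 mm of this point lies clear of the cabinet's top; the cabinet leaves 72 mm of height over the floor.
- blue_toolbox: Big open blue toolbox to the right of the jars, part of the fixed furniture, never moves: keep the gripper and wrist clear of it. Its near left wall is a flat upright face at y = +230 mm of its own frame (the foot plate, 34 mm high, reaches +245 mm), from x = -113 to +142 mm, 230 mm high; the raised lid behind reaches 480 mm. Origin at the middle of its underside.
- offcut: Square steel tube offcut, 30 x 90 x 30 mm, about 0.2 kg, lying in the drawer at the start with its length roughly along the cabinet's x. Origin at the centre of its underside, its length is its own y axis.
- offcut_mid (a point): Centre of the tube offcut, 15 mm above its underside; axes as the offcut (y along its length).
- jar_0_mid (a point): Centre of a squat round white jar with black screw cap and paper label, 60 mm diameter, 50 mm tall, 0.1 to 0.2 kg (25 mm above its underside, z along its axis). Two to four such jars, all alike, stand on the bench right of the cabinet; absent ones read None from the start.
- jar_1_mid (a point): Centre of a squat round white jar with black screw cap and paper label, 60 mm diameter, 50 mm tall, 0.1 to 0.2 kg (25 mm above its underside, z along its axis). Two to four such jars, all alike, stand on the bench right of the cabinet; absent ones read None from the start.
- jar_2_mid (a point): Centre of a squat round white jar with black screw cap and paper label, 60 mm diameter, 50 mm tall, 0.1 to 0.2 kg (25 mm above its underside, z along its axis). Two to four such jars, all alike, stand on the bench right of the cabinet; absent ones read None from the start.
- jar_3_mid (a point): Centre of a squat round white jar with black screw cap and paper label, 60 mm diameter, 50 mm tall, 0.1 to 0.2 kg (25 mm above its underside, z along its axis). Two to four such jars, all alike, stand on the bench right of the cabinet; absent ones read None from the start.
Things that resemble listed ones, but are neither listed nor needed, are in the scene too. Leave any blue look-alike of the part that bears jar_1_mid alone. Leave any red look-alike of the part that bears jar_3_mid alone.

How it is judged:
By the outcome, as a careful person would: the job done as asked, in the order asked, and still so for the second after the job is handed in, with the robot touching nothing.
Of jar_0, jar_1, jar_2, jar_3 only 2 to 4 are there at a start; the rules pass over those that are not, and their reading is None.
At some moment in a run one of jar_0, jar_1, jar_2, jar_3, offcut may be knocked a few centimetres aside while the robot is not near it.
Once in a run the grip may slacken for a moment while it holds something.
It also fails if it takes over 210 s, if anything falls off the work surface, if the arm or the gripper's body presses on something with over 40 N, if the wrist force passes 120 N, or if a joint passes its speed limit or range.

## Robot

A 6-joint arm with a two-finger parallel gripper is mounted at the origin on a cart in front of the work surface, level with it; the furniture and walls round the work are solid. World frame = base frame: x ahead of the robot, y to its left, z up, the work surface at z = 0. Lengths are in mm, angles in rad, forces in N, time in s.
With the tool pointing down it reaches from about 275 to 750 mm from the base axis. Payload 10.2 kg.
Tool frame: the origin (TCP) lies midway between the tips of the shut fingers; the grasp point (between the pads) lies grip_depth behind it (grip_depth is the distance from the TCP to the grasp point, in mm); z points along the fingers, y is the line along which they close (so a half turn about z gives the same grasp; the last joint's range is limited). The gripper opens to 85 mm and grips with 20 to 120 N. Pads are 22 mm wide; open, the fingers measure 114 mm over their backs; the gripper's body (76 mm by 85 mm) begins 54 mm behind the grasp point. The pads swing forward as they close: fully open they stand 13 mm farther back than shut.
Start: joints at [-1.432, 0.313, 1.498, -0, 1.331, -0.223], TCP at [185.816, -491.023, 231.294] pointing down, gripper open.
Joint ranges: [-2.94, 2.94], [-0.97, 2.17], [0.19, 2.56], [-1.23, 4.37], [0.02, 3.11], [-2.88, 2.88]. Speed limits (rad/s): [2.39, 2.39, 3.01, 3.14, 3.14, 3.14].

## Interface

Orientations are given as a unit quaternion [w, x, y, z].
In Python, from rig import * gives the robot as it stands.
- The arm moves only by the tool servo_tool, never from a script. Its argument "commands" is a list of rows, each a list of 3 entries, a list of its own where there are three numbers: the gripper command: -1 is fully open, 1 is shut, values between are in proportion, then the shift along the tool's x, y, z in m, then the turn, a rotation vector about the tool's x, y, z in units of 6 degrees (1.0 is 6 degrees). In form: [[grip, [dx, dy, dz], [ax, ay, az]], ...]. A call has 1 to 10 rows; each row shifts and turns the commanded pose from where the row before left it, along the tool's axes as they then stand; what a row does not reach is not made up. A row lasts 1/12 s, in which the tool goes at most 41.7 mm and 7.16 degrees, less where a joint would pass 70% of its speed; a pose out of reach is approached as far as the arm can. A call is refused whole if a number of a shift passes 0.0417 or a number of a turn 1, either way. A call with a gripper value outside its range is refused whole. The fingers move at their own pace and stop on an object; "squeeze" is the grip in N (left out, the last holds). Time passes only in rows, so rows that do not move let the fingers close. It gives the time, the measured TCP pose, the force, the opening and the grip force at its end, in the units of the state.
- sense(): the state, without advancing time (a new reading comes with each control period).
- capture(name): name is "side" or "top" or "wrist"; returns a dict with "pixels" (420x560x3 uint8, red, green, blue), "z_map" (420x560 float32, mm along the optical axis (not along the pixel's ray), 0 where there is no reading), "fx", "fy", "cx", "cy" (pixels), "rvec" (rotation vector, rad) and "tvec" (3), from world to camera coordinates, as OpenCV has them; the wrist camera has in their place "T_tool_cam" (4x4, takes a point from camera to tool coordinates, whose origin is the TCP and whose axes are the flange's). Camera axes: x right, y down, z forward; pixel columns grow to the right and rows downward; lengths in mm; the calibration is good to about 2 mm. A picture is of the moment at which its call begins: read the wrist's pose just before it.
- finish_job(): hands the job in; it is judged then, once.
The state is a dict: "time_s": time; "joints": joint angles; "dq": joint speeds; "tau": joint torques, N m; "eef_pos": TCP position; "ee_rot": TCP orientation; "force": force on the tool from outside, world axes, zero at the start; "wrist_torque": the same for the moment, N m; "grip_width": opening from 0.0 (shut) to 1.0 (fully open); "grip_force": force on a finger pad.
Only numpy, scipy, OpenCV 4.12 (cv2) and the standard library are available. Lean on these libraries where they do the work, as an engineer would, in place of code of your own. Each camera call takes 0.05 s, during which the arm holds its last target. There are 200 camera calls.

## Working session

There is one attempt and no reset: what is moved stays moved. The work goes in short steps, Python scripts to look and compute and a tool call to move; the robot and the scene stay as the last step left them, time stands still between calls to the robot, and variables do not carry over. Pictures are saved under pics/ and viewed, at most 14 in all, crops included, and the job is handed in when it is done.

Besides the shell and the picture viewer there is one more tool, called after "Call:" as name(argument=value, ...) on one line, values as JSON. servo_tool: Moves the arm, as the interface text tells. Its arguments: {"type":"object","properties":{"commands":{"type":"array"},"squeeze":{"type":"number"}},"required":["commands"]}

```bash
mkdir -p pics
cat > h.py <<'E'
from rig import *
import numpy as np, cv2
from scipy.spatial.transform import Rotation as R
def save(im,n): cv2.imwrite('pics/'+n,cv2.cvtColor(im,cv2.COLOR_RGB2BGR))
def pose():
    s=sense(); w,x,y,z=s['ee_rot']; T=np.eye(4); T[:3,:3]=R.from_quat([x,y,z,w]).as_matrix(); T[:3,3]=s['eef_pos']; return T,s
def shot(name):
    T,s=pose(); c=capture(name)
    if name=='wrist': W=T@np.array(c['T_tool_cam'])
    else:
        W=np.eye(4); Rm=cv2.Rodrigues(np.array(c['rvec'],float))[0]; W[:3,:3]=Rm.T; W[:3,3]=-Rm.T@np.array(c['tvec'],float).ravel()
    z=c['z_map']; v,u=np.mgrid[:420,:560]
    P=np.stack([(u-c['cx'])/c['fx']*z,(v-c['cy'])/c['fy']*z,z],-1)@W[:3,:3].T+W[:3,3]
    P[z<=0]=np.nan
    return c,W,P
E
python3 - <<'E'
from h import *
T,s=pose();print(s)
print(T.round(3))
for n in('top','side'):
    c,W,P=shot(n);save(c['pixels'],n+'0.png');print(n,W.round(2).tolist(),c['fx'],c['cx'],c['cy']); np.savez('/tmp/'+n,im=c['pixels'],P=P)
E
```

```text
{'time_s': 0.0, 'joints': array([-1.43239653e+00,  3.13445590e-01,  1.49843954e+00,  3.55251040e-05,
        1.33098714e+00, -2.23403262e-01]), 'dq': array([-5.69498409e-04, -6.53310319e-05,  4.79930356e-04,  5.36507108e-04,
       -1.35282037e-03,  4.30295338e-04]), 'tau': array([-1.20981902e-03, -4.12269759e+01, -2.59738719e+01, -2.22146587e-04,
        4.20605953e-03, -9.22429450e-06]), 'eef_pos': array([ 185.78928848, -490.75644169,  230.7364045 ]), 'ee_rot': array([-6.38498122e-04,  9.83682453e-01,  1.79912265e-01,  4.44207673e-05]), 'force': array([ 0.18541258,  0.60163675, -0.25356185]), 'wrist_torque': array([-0.01579173, -0.0506418 , -0.00346889]), 'grip_force': 0.0, 'grip_width': 1.0038937130068408}
[[ 9.35000e-01  3.54000e-01 -0.00000e+00  1.85789e+02]
 [ 3.54000e-01 -9.35000e-01  1.00000e-03 -4.90756e+02]
 [ 0.00000e+00 -1.00000e-03 -1.00000e+00  2.30736e+02]
 [ 0.00000e+00  0.00000e+00  0.00000e+00  1.00000e+00]]
top [[0.0, -0.99, 0.1, 321.88], [-1.0, -0.0, 0.02, -53.26], [-0.02, -0.1, -0.99, 1538.46], [0.0, 0.0, 0.0, 1.0]] 498.74335698762684 284.19139426634314 210.99846400717348
side [[-1.0, 0.02, -0.06, 528.21], [0.06, 0.51, -0.86, 847.54], [0.01, -0.86, -0.51, 612.03], [0.0, 0.0, 0.0, 1.0]] 409.22035276201126 280.0285818450066 206.61499816194313
```

```bash
python3 -c "import rig;print(getattr(rig,'grip_depth',None),[x for x in dir(rig) if x[0]!='_'])"
```

```text
18.700000000000003 ['PlanningError', 'capture', 'finish_job', 'grip_depth', 'sense']
```

View pics/top0.png

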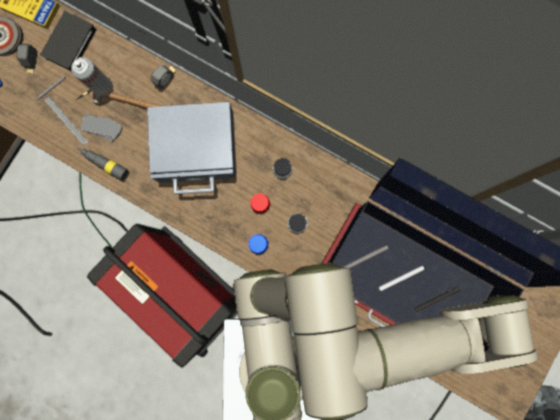

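View pics/side0.png

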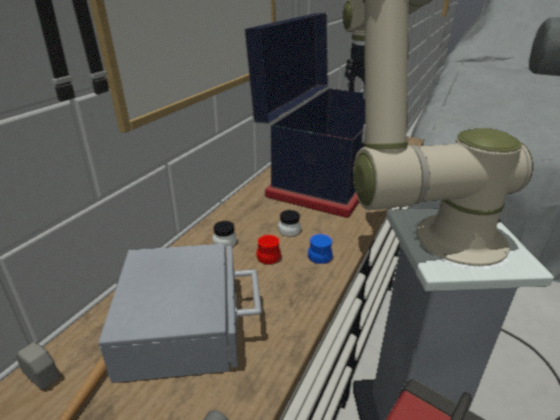

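The top view shows the cabinet around (190,140), its handle at (194,187), and two black-capped jars at (283,168) and (298,223). The red look-alike is at (260,203) and the blue one at (258,244), with the toolbox on the right. The side view also shows two jars.

Run:
```python
from h import *
d=np.load('/tmp/top.npz');im=d['im'];P=d['P']
for n,(u,v) in dict(j0=(283,168),j1=(298,223),red=(260,203),blue=(258,244)).items():
    w=P[v-16:v+17,u-16:u+17].reshape(-1,3); m=w[(w[:,2]>40)&(w[:,2]<60)]; print(n,len(m),np.median(m,0).round(1),((m.max(0)+m.min(0))/2).round(1),(m.max(0)-m.min(0)).round(0))
w=P[95:195,140:245].reshape(-1,3); m=w[(w[:,2]>92)&(w[:,2]<108)]
print('cab',np.median(m[:,2]),cv2.minAreaRect(m[:,:2].astype(np.float32)),cv2.boxPoints(cv2.minAreaRect(m[:,:2].astype(np.float32))).round(0).tolist())
w=P[178:195,165:222].reshape(-1,3); m=w[(w[:,2]>62)&(w[:,2]<88)]; print('handle',len(m),cv2.minAreaRect(m[:,:2].astype(np.float32)),m.min(0),m.max(0))
# anything else around on the bench right of cabinet
M=((P[...,2]>30)&(P[...,2]<70)).astype(np.uint8); k,l,st,ce=cv2.connectedComponentsWithStats(M)
for i in range(1,k):
    if st[i,4]>60: print(st[i],P[l==i].mean(0).round(0), im[l==i].mean(0).round(0))
```

```text
j0 240 [615.5 -18.6  50. ] [615.7 -19.8  50.3] [51. 52. 17.]
j1 247 [448.2 -64.1  49.8] [447.1 -65.6  50.2] [51. 51. 18.]
red 249 [506.   50.1  49.7] [507.4  49.1  49.6] [52. 52. 18.]
blue 247 [382.4  52.5  49.8] [383.9  54.   49.1] [51. 51. 17.]
cab 100.04087174155757 ((696.4508666992188, 232.3760223388672), (231.36048889160156, 291.0712890625), 3.789414167404175) [[571.0, 370.0], [591.0, 80.0], [821.0, 95.0], [802.0, 385.0]]
handle 259 ((552.42041015625, 257.3310546875), (149.73745727539062, 46.655887603759766), 89.3297348022461) [529.49871223 182.59018703  62.5000921 ] [576.45762137 331.9347841   84.01457964]
[  66    0  317  178 1089] [862. 163.  50.] [66. 67. 65.]
[  40   10   55   59 1738] [1024.  662.   42.] [75. 74. 68.]
[  0  22  18  29 157] [1044.  854.   33.] [158. 117. 101.]
[ 17  43  18  23 319] [972. 787.  53.] [82. 81. 75.]
[151  65  22  22 292] [903. 359.  54.] [109. 107.  98.]
[ 90  72  21  22 134] [868. 538.  50.] [72. 71. 66.]
[214 106  22  72 148] [656. 139.  50.] [55. 54. 52.]
[ 81 150  46  28 429] [626. 524.  38.] [129. 125.  94.]
[274 158  18  19 247] [615. -19.  50.] [67. 66. 65.]
[177 176  33   4  87] [580. 251.  48.] [57. 60. 59.]
[251 193  18  18 251] [507.  49.  50.] [239.  85.  79.]
[323 202  39  61 352] [ 416. -199.   37.] [131.  63.  60.]
[ 334  211  164  114 9713] [ 294. -385.   41.] [66. 68. 74.]
[289 213  18  18 250] [447. -65.  50.] [71. 71. 70.]
[249 234  18  19 250] [383.  53.  50.] [ 83. 138. 234.]
```

Run:
```python
from h import *
d=np.load('/tmp/top.npz');im=d['im'];P=d['P']
M=((abs(P[...,2]-100)<3)).astype(np.uint8); M[:, :140]=0;M[:,245:]=0;M[:95]=0;M[185:]=0
k,l,st,ce=cv2.connectedComponentsWithStats(M); i=1+np.argmax(st[1:,4]); m=P[l==i]
print(st[i],cv2.minAreaRect(m[:,:2].astype(np.float32)),cv2.boxPoints(cv2.minAreaRect(m[:,:2].astype(np.float32))).round(0).tolist())
M=(l==i)
# front edge (max row per col), right edge (max col per row)
f=np.array([P[np.where(M[:,c])[0].max(),c] for c in range(158,226)]); p=np.polyfit(f[:,1],f[:,0],1);r=f[:,0]-np.polyval(p,f[:,1]);print('front slope deg',np.degrees(np.arctan(p[0])),p,r.std())
g=np.array([P[r,np.where(M[r])[0].max()] for r in range(112,168)]); q=np.polyfit(g[:,0],g[:,1],1);print('right',np.degrees(np.arctan(q[0])),q,(g[:,1]-np.polyval(q,g[:,0])).std())
g=np.array([P[r,np.where(M[r])[0].min()] for r in range(112,168)]); q=np.polyfit(g[:,0],g[:,1],1);print('left',np.degrees(np.arctan(q[0])),q,(g[:,1]-np.polyval(q,g[:,0])).std())
f=np.array([P[np.where(M[:,c])[0].min(),c] for c in range(158,226)]); p=np.polyfit(f[:,1],f[:,0],1);print('rear',np.degrees(np.arctan(p[0])),p)
w=P[183:197,165:222].reshape(-1,3); m=w[(w[:,2]>70)&(w[:,2]<80)]
m=m[m[:,0]<545];print('bar',len(m),m.mean(0),np.polyfit(m[:,1],m[:,0],1),m[:,1].min(),m[:,1].max())
# toolbox wall top
w=P[(P[...,2]>60)&(P[...,2]<225)&(P[...,1]<-100)&(P[...,1]>-330)&(P[...,0]>330)&(P[...,0]<560)]
for x in range(340,560,30):
    a=w[abs(w[:,0]-x)<15]
    if len(a):print(x,a[:,1].max().round(0))
z=np.load('/tmp/top.npz')['im'][140:260,110:330];save(cv2.resize(z,None,fx=3.5,fy=3.5,interpolation=cv2.INTER_CUBIC)[:, :],'c.png')
```

```text
[ 148  102   85   71 3606] ((694.9515380859375, 253.81924438476562), (200.501220703125, 246.2594451904297), 3.7097103595733643) [[587.0, 370.0], [603.0, 124.0], [803.0, 137.0], [787.0, 383.0]]
front slope deg -3.901949139659908 [-6.82073378e-02  6.15403191e+02] 3.1042156742959417
right 3.425273376356795 [5.98536193e-02 9.21532840e+01] 2.343066431625994
left 4.31315234344737 [7.54212312e-02 3.21475550e+02] 2.4370570178265525
rear -4.351754936628032 [-7.60988406e-02  8.10328129e+02]
bar 145 [538.44259462 247.99257195  74.79235159] [-4.10577113e-02  5.48624602e+02] 182.59018702831858 302.5556439494534
340 -157.0
370 -171.0
400 -189.0
430 -206.0
460 -223.0
490 -241.0
```

The cabinet top fits as 200.5 × 246.3 mm, which matches the given size. Its centre is (695, 254) with a yaw of 3.8°. The jars are at (615.5,-19) and (447.5,-65). I'll lift clear of the toolbox first, then go to the handle.

Call:
servo_tool(commands=[[-1,[0,0,-0.04],[0,0,0]],[-1,[0,0,-0.04],[0,0,0]],[-1,[0,0,-0.04],[0,0,0]],[-1,[0,0,-0.04],[0,0,-1]],[-1,[0,0,0],[0,0,-1]],[-1,[0,0,0],[0,0,-1]],[-1,[0,0,0],[0,0,-1]],[-1,[0,0,0],[0,0,-1]],[-1,[0,0,0],[0,0,-1]],[-1,[0,0,0],[0,0,-1]]])

```text
time_s: 0.93
eef_pos: [185.8, -491.0, 390.9]
ee_rot: [-0.0, 0.853, 0.523, 0.0]
force: [-0.3, -0.5, 0.6]
grip_width: 1.001
grip_force: 0.0
```

Call:
servo_tool(commands=[[-1,[0,0,0],[0,0,-1]],[-1,[0,0,0],[0,0,-1]],[-1,[0,0,0],[0,0,-1]],[-1,[0,0,0],[0,0,-1]],[-1,[0,0,0],[0,0,-1]],[-1,[0,0,0],[0,0,-0.2]],[-1,[0,0,0],[0,0,0]]])

```text
time_s: 1.52
eef_pos: [185.8, -491.0, 391.0]
ee_rot: [-0.0, 0.683, 0.73, 0.0]
force: [-0.2, 0.8, 0.3]
grip_width: 0.998
grip_force: 0.0
```

Call:
servo_tool(commands=[[-1,[0.038,0.015,0],[0,0,0]],[-1,[0.038,0.015,0],[0,0,0]],[-1,[0.038,0.015,0],[0,0,0]],[-1,[0.038,0.015,0],[0,0,0]],[-1,[0.038,0.015,0],[0,0,0]],[-1,[0.038,0.015,0],[0,0,0]],[-1,[0.038,0.015,0],[0,0,0]],[-1,[0.038,0.015,0],[0,0,0]],[-1,[0.038,0.015,0],[0,0,0]],[-1,[0.038,0.015,0],[0,0,0]]])

```text
time_s: 2.35
eef_pos: [309.2, -99.7, 391.4]
ee_rot: [0.0, 0.684, 0.73, 0.0]
force: [1.0, -0.0, -1.1]
grip_width: 0.999
grip_force: 0.0
```

Call:
servo_tool(commands=[[0.3,[0.032,0.02,0],[0,0,0]],[0.3,[0.032,0.02,0],[0,0,0]],[0.3,[0.032,0.02,0],[0,0,0]],[0.3,[0.032,0.02,0],[0,0,0]],[0.3,[0.032,0.02,0],[0,0,0]],[0.3,[0.032,0.02,0],[0,0,0]],[0.3,[0.032,0.02,0],[0,0,0]],[0.3,[0.032,0.02,0],[0,0,0]],[0.3,[0.032,0.02,0],[0,0,0]],[0.3,[0,0,0],[0,0,0]]])

```text
time_s: 3.18
eef_pos: [470.6, 202.3, 389.2]
ee_rot: [-0.001, 0.682, 0.731, -0.001]
force: [-0.2, -1.8, -0.9]
grip_width: 0.349
grip_force: 0.0
```

Run:
```python
from h import *
T,s=pose();print(T.round(3),s['joints'].round(2),s['time_s'])
c,W,P=shot('wrist');print(np.array(c['T_tool_cam']).round(2));save(c['pixels'],'w1.png');np.savez('/tmp/w1',im=c['pixels'],P=P)
c,W,P=shot('top');save(c['pixels'],'top1.png');np.savez('/tmp/top1',im=c['pixels'],P=P)
```

```text
[[-7.00000e-02  9.98000e-01 -3.00000e-03  4.70624e+02]
 [ 9.98000e-01  7.00000e-02  1.00000e-03  2.02291e+02]
 [ 1.00000e-03 -3.00000e-03 -1.00000e+00  3.89199e+02]
 [ 0.00000e+00  0.00000e+00  0.00000e+00  1.00000e+00]] [0.18 0.23 1.2  0.   1.71 0.11] 3.1833
[[   0.     -0.96   -0.29   72.86]
 [   1.      0.      0.      0.65]
 [  -0.     -0.29    0.96 -142.06]
 [   0.      0.      0.      1.  ]]
```

View pics/w1.png

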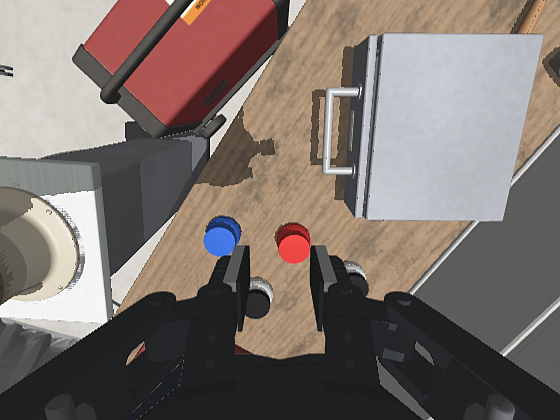

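The wrist view shows the handle bar around (328,130), running from row 90 to row 170, with the panel front at about col 355. The blue and red look-alikes are at (222,236) and (294,243). The two jars are partly hidden behind the fingers.

Run:
```python
from h import *
d=np.load('/tmp/w1.npz');P=d['P']
m=P[100:162,320:340].reshape(-1,3); m=m[(m[:,2]>60)&(m[:,2]<90)]
p=np.polyfit(m[:,1],m[:,0],1);print('bar',len(m),m.mean(0),p,np.ptp(m[:,0]),m[:,2].max())
m=P[80:180,320:340].reshape(-1,3); m=m[(m[:,2]>60)&(m[:,2]<90)];print(m[:,1].min(),m[:,1].max())
for v in (110,130,150): print(P[v,350:385:3].round(0).tolist())
m=P[40:215,372:540].reshape(-1,3); m=m[abs(m[:,2]-100)<3];print(cv2.minAreaRect(m[:,:2].astype(np.float32)),m[:,2].mean())
d=np.load('/tmp/top1.npz');P=d['P'];im=d['im']
M=((abs(P[...,2]-49)<5)&(P[...,1]<130)&(P[...,1]>-250)&(P[...,0]>250)&(P[...,0]<800)).astype(np.uint8)
k,l,st,ce=cv2.connectedComponentsWithStats(M)
for i in range(1,k):
    if st[i,4]>60: print(st[i],P[l==i].mean(0).round(1), im[l==i].mean(0).round(0))
```

```text
bar 523 [535.11743755 249.26936704  74.0034472 ] [-6.20931326e-02  5.50595353e+02] 16.702714117570167 78.10146201098337
187.3859682001609 308.2085506981166
[[576.0, 280.0, 13.0], [nan, nan, nan], [576.0, 280.0, 56.0], [576.0, 280.0, 74.0], [576.0, 280.0, 91.0], [579.0, 281.0, 93.0], [583.0, 281.0, 93.0], [608.0, 282.0, 16.0], [591.0, 281.0, 93.0], [593.0, 282.0, 99.0], [597.0, 282.0, 100.0], [601.0, 282.0, 99.0]]
[[576.0, 250.0, 34.0], [578.0, 251.0, 46.0], [578.0, 252.0, 64.0], [577.0, 254.0, 83.0], [579.0, 254.0, 93.0], [583.0, 255.0, 91.0], [587.0, 255.0, 94.0], [614.0, 252.0, 14.0], [594.0, 256.0, 98.0], [598.0, 256.0, 98.0], [601.0, 256.0, 99.0], [605.0, 257.0, 99.0]]
[[578.0, 221.0, 41.0], [580.0, 223.0, 54.0], [579.0, 225.0, 74.0], [580.0, 227.0, 89.0], [583.0, 228.0, 93.0], [587.0, 228.0, 94.0], [613.0, 220.0, 15.0], [594.0, 229.0, 98.0], [598.0, 230.0, 99.0], [602.0, 230.0, 97.0], [606.0, 230.0, 99.0], [610.0, 230.0, 98.0]]
((692.5841064453125, 257.7975769042969), (200.41004943847656, 227.91156005859375), 3.97833514213562) 99.44918884229203
[274 158  18  17 194] [615.9 -19.1  49.6] [65. 64. 63.]
[251 193  18  18 198] [507.   49.4  49.6] [238.  83.  78.]
[289 213  18  18 214] [448.1 -65.   49.6] [70. 70. 68.]
[249 234  18  18 212] [383.4  53.4  49.3] [ 81. 135. 233.]
```

Call:
servo_tool(commands=[[0.3,[0.02,0.034,0],[0,0,0]],[0.3,[0.02,0.034,0],[0,0,0]],[0.3,[0,0,0.04],[0,0,0]],[0.3,[0,0,0.04],[0,0,0]],[0.3,[0,0,0.04],[0,0,0]],[0.3,[0,0,0.04],[0,0,0]],[0.3,[0,0,0.04],[0,0,0]],[0.3,[0,0,0.03],[0,0,0]],[0.3,[0,0,0],[0,0,0]],[0.3,[0,0,0],[0,0,0]]], squeeze=40)

```text
time_s: 4.12
eef_pos: [534.3, 241.6, 161.9]
ee_rot: [-0.0, 0.683, 0.73, -0.0]
force: [0.2, 0.5, 0.7]
grip_width: 0.348
grip_force: 0.0
```

Call:
servo_tool(commands=[[0.3,[0,0,0.02],[0,0,0]],[0.3,[0,0,0.02],[0,0,0]],[0.3,[0,0,0.02],[0,0,0]],[0.3,[0,0,0.02],[0,0,0]],[0.3,[0,0,0.02],[0,0,0]],[0.3,[0,0,0.008],[0,0,0]],[0.3,[0,0,0],[0,0,0]]])

```text
time_s: 4.7
eef_pos: [534.9, 242.3, 54.1]
ee_rot: [0.0, 0.683, 0.731, 0.0]
force: [0.5, -0.1, 0.0]
grip_width: 0.354
grip_force: 0.0
```

Call:
servo_tool(commands=[[1,[0,0,0],[0,0,0]],[1,[0,0,0],[0,0,0]],[1,[0,0,0],[0,0,0]],[1,[0,0,0],[0,0,0]],[1,[0,-0.005,0],[0,0,0]],[1,[0,-0.01,0],[0,0,0]],[1,[0,-0.015,0],[0,0,0]],[1,[0,-0.015,0],[0,0,0]],[1,[0,-0.015,0],[0,0,0]],[1,[0,0,0],[0,0,0]]])

```text
time_s: 5.53
eef_pos: [473.6, 238.8, 55.7]
ee_rot: [0.001, 0.682, 0.731, 0.001]
force: [-1.4, 0.7, 8.7]
grip_width: 0.124
grip_force: 40.1
```

Call:
servo_tool(commands=[[1,[0,-0.015,0],[0,0,0]],[1,[0,-0.015,0],[0,0,0]],[1,[0,-0.015,0],[0,0,0]],[1,[0,-0.015,0],[0,0,0]],[1,[0,-0.01,0],[0,0,0]],[1,[0,-0.008,0],[0,0,0]],[1,[0,-0.005,0],[0,0,0]],[1,[0,0,0],[0,0,0]],[1,[0,0,0],[0,0,0]]])

```text
time_s: 6.28
eef_pos: [393.0, 233.7, 55.6]
ee_rot: [0.001, 0.683, 0.731, 0.002]
force: [-1.1, 4.2, 13.9]
grip_width: 0.119
grip_force: 42.0
```

Call:
servo_tool(commands=[[1,[0,-0.002,0],[0,0,0]],[1,[0,-0.001,0],[0,0,0]],[1,[0,-0.001,0],[0,0,0]],[1,[0,0,0],[0,0,0]]])

```text
time_s: 6.62
eef_pos: [389.5, 233.5, 55.6]
ee_rot: [0.001, 0.683, 0.731, 0.003]
force: [-1.1, 3.7, 12.5]
grip_width: 0.12
grip_force: 41.9
```

Call:
servo_tool(commands=[[0.3,[0,0,0],[0,0,0]],[0.3,[0,0,0],[0,0,0]],[0.3,[0,0,0],[0,0,0]],[0.3,[0,0,0],[0,0,0]],[0.3,[0,0,-0.03],[0,0,0]],[0.3,[0,0,-0.04],[0,0,0]],[-1,[0,0,-0.04],[0,0,0]],[-1,[0,0,-0.04],[0,0,0]],[-1,[0,0,-0.04],[0,0,0]],[-1,[0,0,0],[0,0,0]]])

```text
time_s: 7.45
eef_pos: [389.9, 233.2, 250.3]
ee_rot: [0.003, 0.682, 0.731, 0.005]
force: [0.4, 0.3, 1.2]
grip_width: 0.9
grip_force: 0.0
```

Run:
```python
from h import *
T,s=pose();print(T.round(3)[:3,3])
c,W,P=shot('wrist');save(c['pixels'],'w2.png');np.savez('/tmp/w2',im=c['pixels'],P=P)
c,W,P=shot('top');save(cv2.resize(c['pixels'][90:240,130:330],None,fx=4,fy=4),'top2.png');np.savez('/tmp/top2',im=c['pixels'],P=P)
```

```text
[389.915 233.25  250.321]
```

View pics/w2.png

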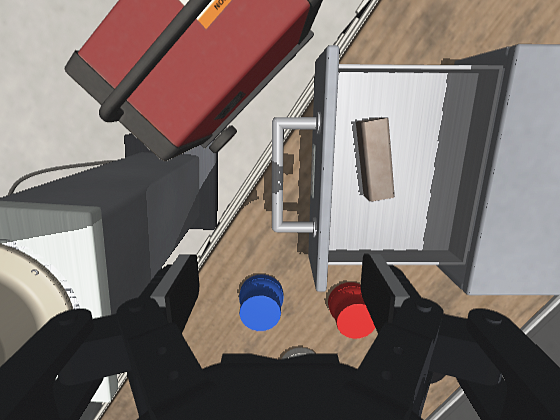

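View pics/top2.png

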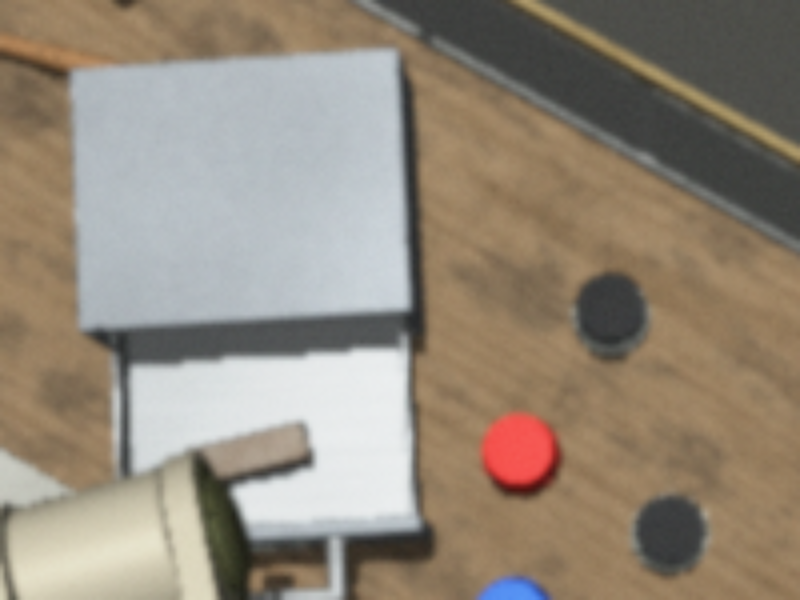

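The wrist view shows the drawer open and the tan offcut at (376,158), lying roughly along y rather than along x. The top view crop agrees. Both jars still stand, at crop positions (610,313) and (671,533).

Run:
```python
from h import *
d=np.load('/tmp/w2.npz');P=d['P'];im=d['im'].astype(int)
sub=np.zeros(P.shape[:2],bool);sub[100:215,340:410]=1
M=sub&(abs(P[...,2]-46)<6);m=P[M];r=cv2.minAreaRect(m[:,:2].astype(np.float32));print('offcut',M.sum(),m.mean(0),r,cv2.boxPoints(r).round(0).tolist())
m=P[140:205,271:285].reshape(-1,3);m=m[(m[:,2]>60)&(m[:,2]<90)];print('bar',m.mean(0))
m=P[80:250,310:340].reshape(-1,3);m=m[(abs(m[:,2]-93)<3)];print('panel top',cv2.minAreaRect(m[:,:2].astype(np.float32)))
w=P[60:270,340:470].reshape(-1,3);w=w[abs(w[:,2]-16)<3];print('floor z',np.median(w[:,2]),w[:,1].min(),w[:,1].max())
m=P[60:290,470:].reshape(-1,3);m=m[abs(m[:,2]-100)<3];print('cab front min x',m[:,0].min(),np.median(m[:,2]))
```

```text
offcut 2190 [500.17210171 259.81501198  45.06998982] ((501.40093994140625, 258.06732177734375), (30.283061981201172, 90.5687255859375), 14.21274185180664) [[476.0, 298.0], [498.0, 210.0], [527.0, 218.0], [505.0, 306.0]]
bar [389.56775209 243.49417301  74.27627509]
panel top ((436.950439453125, 251.23391723632812), (12.259455680847168, 164.95408630371094), 3.599775552749634)
floor z 15.40868147156175 135.01254975408955 371.52541483629136
cab front min x 585.5362506911013 99.41285000527216
```

Call:
servo_tool(commands=[[-0.18,[0,0,0],[0,0,-1]],[-0.18,[0,0,0],[0,0,-0.7]],[-0.18,[-0.001,0.038,0],[0,0,0]],[-0.18,[-0.001,0.038,0],[0,0,0]],[-0.18,[-0.001,0.038,0],[0,0,0]],[-0.18,[0,0,0.04],[0,0,0]],[-0.18,[0,0,0.04],[0,0,0]],[-0.18,[0,0,0.03],[0,0,0]],[-0.18,[0,0,0],[0,0,0]],[-0.18,[0,0,0],[0,0,0]]])

```text
time_s: 8.38
eef_pos: [498.1, 257.1, 131.8]
ee_rot: [-0.001, 0.615, 0.789, -0.002]
force: [0.7, 0.8, 1.2]
grip_width: 0.592
grip_force: 0.0
```

Run:
```python
from h import *
T,s=pose();print(T.round(4),s['grip_width'],s['force'])
```

```text
[[-2.441000e-01  9.697000e-01 -4.400000e-03  4.980628e+02]
 [ 9.698000e-01  2.441000e-01 -1.200000e-03  2.571423e+02]
 [-1.000000e-04 -4.500000e-03 -1.000000e+00  1.317970e+02]
 [ 0.000000e+00  0.000000e+00  0.000000e+00  1.000000e+00]] 0.5917087933738288 [0.65046587 0.79224583 1.22653415]
```

Call:
servo_tool(commands=[[-0.18,[0,0.0035,0.025],[0,0,0]],[-0.18,[0,0,0.03],[0,0,0]],[-0.18,[0,0,0.03],[0,0,0]],[-0.18,[0,0,0.015],[0,0,0]],[-0.18,[0,0,0.01],[0,0,0]],[-0.18,[0,0,0],[0,0,0]],[-0.18,[0,0,0],[0,0,0]]], squeeze=60)

```text
time_s: 8.97
eef_pos: [503.4, 258.6, 24.8]
ee_rot: [0.001, 0.615, 0.789, 0.001]
force: [0.2, 0.7, 0.3]
grip_width: 0.584
grip_force: 0.0
```

Call:
servo_tool(commands=[[1,[0,0,0],[0,0,0]],[1,[0,0,0],[0,0,0]],[1,[0,0,0],[0,0,0]],[1,[0,0,0],[0,0,0]],[1,[0,0,0],[0,0,0]]])

```text
time_s: 9.38
eef_pos: [503.2, 258.5, 25.0]
ee_rot: [0.001, 0.615, 0.789, 0.001]
force: [-0.5, -0.9, 6.6]
grip_width: 0.337
grip_force: 60.4
```

Call:
servo_tool(commands=[[1,[0,0,-0.015],[0,0,0]],[1,[0,0,-0.02],[0,0,0]],[1,[0,0,-0.025],[0,0,0]],[1,[0,0,-0.025],[0,0,0]],[1,[0,0,-0.025],[0,0,0]],[1,[0,0,-0.02],[0,0,0]],[1,[0,0,0],[0,0,0]],[1,[0,0,0],[0,0,0]]])

```text
time_s: 10.05
eef_pos: [502.5, 258.4, 153.8]
ee_rot: [0.0, 0.615, 0.789, 0.001]
force: [-0.8, -0.1, -1.8]
grip_width: 0.338
grip_force: 60.0
```

Run:
```python
from h import *
T,s=pose();print(T[:3,3],s['grip_width'],s['grip_force'],s['force'])
c,W,P=shot('wrist');save(c['pixels'],'w3.png')
c,W,P=shot('side');save(c['pixels'],'s3.png')
```

```text
[502.47096273 258.36416459 153.801718  ] 0.3384012750185287 59.96905267238617 [-0.81815228 -0.05109422 -1.75116632]
```

View pics/s3.png

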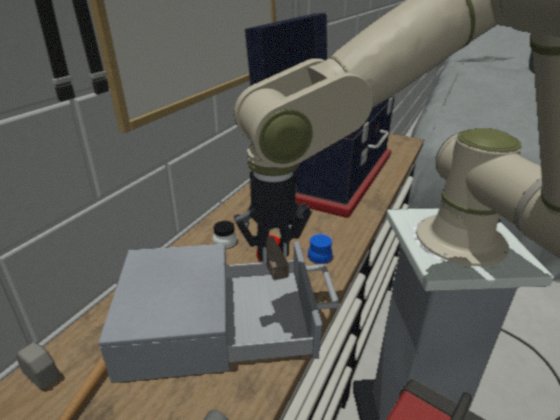

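The side view shows the offcut held at (277,258), clear above the open drawer.

Call:
servo_tool(commands=[[1,[-0.008,0.025,0],[0,0,0]],[1,[-0.009,0.029,0],[0,0,0]],[1,[-0.009,0.029,0],[0,0,0]],[1,[-0.009,0.029,0],[0,0,0]],[1,[-0.009,0.028,0],[0,0,0]],[1,[0,0,0],[0,0,0]],[1,[0,0,0.015],[0,0,0]],[1,[0,0,0.01],[0,0,0]],[1,[0,0,0.005],[0,0,0]],[1,[0,0,0],[0,0,0]]])

```text
time_s: 10.98
eef_pos: [647.6, 249.7, 120.9]
ee_rot: [-0.001, 0.615, 0.789, -0.002]
force: [0.2, 0.1, -0.9]
grip_width: 0.337
grip_force: 60.4
```

Call:
servo_tool(commands=[[1,[0,0,0.005],[0,0,0]],[1,[0,0,0.003],[0,0,0]],[1,[0,0,0.003],[0,0,0]],[1,[0,0,0],[0,0,0]],[1,[0,0,0],[0,0,0]]])

```text
time_s: 11.4
eef_pos: [648.9, 249.8, 112.4]
ee_rot: [0.0, 0.615, 0.789, 0.0]
force: [0.3, 0.1, -1.1]
grip_width: 0.337
grip_force: 60.4
```

Call:
servo_tool(commands=[[1,[0,0,0.002],[0,0,0]],[1,[0,0,0.001],[0,0,0]],[1,[0,0,0],[0,0,0]]])

```text
time_s: 11.65
eef_pos: [648.9, 249.8, 109.2]
ee_rot: [-0.0, 0.615, 0.789, -0.0]
force: [-1.5, -0.3, -1.5]
grip_width: 0.338
grip_force: 60.6
```

Call:
servo_tool(commands=[[0,[0,0,0],[0,0,0]],[-0.2,[0,0,0],[0,0,0]],[-0.2,[0,0,0],[0,0,0]],[-0.2,[0,0,0],[0,0,0]],[-0.2,[0,0,-0.02],[0,0,0]],[-0.2,[0,0,-0.03],[0,0,0]],[-1,[0,0,-0.04],[0,0,0]],[-1,[0,0,-0.04],[0,0,0]],[-1,[0,0,-0.04],[0,0,0]],[-1,[0,0,0],[0,0,0]]])

```text
time_s: 12.48
eef_pos: [650.3, 250.2, 289.1]
ee_rot: [0.005, 0.615, 0.789, 0.006]
force: [0.8, 0.3, 1.0]
grip_width: 0.999
grip_force: 0.0
```

```bash
cat > jars.py <<'E'
from h import *
T,s=pose();print('TCP',T[:3,3].round(1),'yaw',np.degrees(np.arctan2(T[1,0],T[0,0])).round(2),s['grip_width'])
c,W,P=shot('top');im=c['pixels']
M=((abs(P[...,2]-49)<5)&(P[...,1]<160)&(P[...,1]>-250)&(P[...,0]>250)&(P[...,0]<800)).astype(np.uint8)
k,l,st,ce=cv2.connectedComponentsWithStats(M)
for i in range(1,k):
    if st[i,4]>60: print(st[i],P[l==i].mean(0).round(1), im[l==i].mean(0).round(0))
M=((abs(P[...,2]-130)<5)&(P[...,1]>100)&(P[...,0]>560)); print('on cabinet',M.sum(),np.nanmean(P[M],0))
E
python3 jars.py
```

```text
TCP [650.3 250.2 289.1] yaw 104.14 0.9994624732347241
[274 158  18  18 210] [616.5 -18.8  49.6] [65. 64. 63.]
[251 193  18  18 215] [507.6  49.4  49.3] [237.  83.  77.]
[289 213  18  18 205] [447.7 -65.3  49.7] [69. 69. 67.]
[249 234  18  18 214] [383.3  53.6  49.6] [ 80. 135. 232.]
on cabinet 333 [820.39749854 320.37289967 130.09054027]
```

Call:
servo_tool(commands=[[-1,[0,0,0],[0,0,1]],[-1,[0,0,0],[0,0,0.7]],[-1,[-0.033,-0.0066,0],[0,0,0]],[-1,[-0.033,-0.0066,0],[0,0,0]],[-1,[-0.033,-0.0066,0],[0,0,0]],[-1,[-0.033,-0.0066,0],[0,0,0]],[-1,[-0.033,-0.0066,0],[0,0,0]],[-1,[-0.033,-0.0066,0],[0,0,0]],[-1,[-0.033,-0.0066,0],[0,0,0]],[-1,[-0.033,-0.0066,0],[0,0,0]]])

```text
time_s: 13.37
eef_pos: [613.5, -18.7, 278.2]
ee_rot: [-0.001, 0.682, 0.731, -0.0]
force: [0.4, 0.1, -0.1]
grip_width: 0.999
grip_force: 0.0
```

Call:
servo_tool(commands=[[-1,[0,0,0.04],[0,0,0]],[-1,[0,0,0.04],[0,0,0]],[-1,[0,0,0.04],[0,0,0]],[-1,[0,0,0.03],[0,0,0]],[-1,[0,0,0],[0,0,0]],[-1,[0,0,0],[0,0,0]]])

```text
time_s: 13.87
eef_pos: [613.7, -17.1, 128.5]
ee_rot: [-0.001, 0.682, 0.731, -0.001]
force: [0.1, 0.5, 0.6]
grip_width: 0.998
grip_force: 0.0
```

```bash
python3 jars.py
python3 - <<'E'
from h import *
c,W,P=shot('wrist');save(c['pixels'],'w4.png');np.savez('/tmp/w4',im=c['pixels'],P=P)
E
```

```text
TCP [613.7 -17.1 128.5] yaw 93.93 0.9982933990944608
[289 213  18  18 209] [447.5 -65.2  49.7] [57. 57. 56.]
on cabinet 475 [772.20109444 301.07531188 129.96881635]
```

View pics/w4.png

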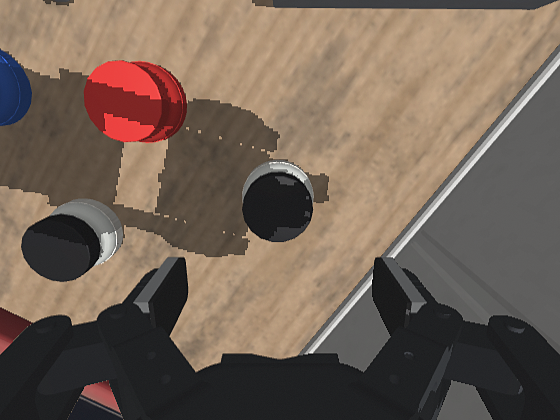

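The wrist view shows jar 0 at (278,205), centred between the fingers. The other jar and the red look-alike are well clear of it.

Call:
servo_tool(commands=[[-1,[-0.002,0.0025,0.03],[0,0,0]],[-1,[0,0,0.03],[0,0,0]],[-1,[0,0,0.03],[0,0,0]],[-1,[0,0,0.02],[0,0,0]],[-1,[0,0,0.006],[0,0,0]],[-1,[0,0,0],[0,0,0]],[-1,[0,0,0],[0,0,0]]], squeeze=40)

```text
time_s: 14.55
eef_pos: [618.3, -19.3, 15.6]
ee_rot: [0.002, 0.682, 0.731, 0.001]
force: [-0.2, -0.3, 0.2]
grip_width: 1.002
grip_force: 0.0
```

Call:
servo_tool(commands=[[1,[0,0,0],[0,0,0]],[1,[0,0,0],[0,0,0]],[1,[0,0,0],[0,0,0]],[1,[0,0,0],[0,0,0]],[1,[0,0,0],[0,0,0]]])

```text
time_s: 14.97
eef_pos: [615.6, -19.4, 17.0]
ee_rot: [-0.001, 0.682, 0.731, -0.002]
force: [-19.2, -1.2, 30.1]
grip_width: 0.634
grip_force: 39.6
```

Call:
servo_tool(commands=[[1,[0,0,-0.015],[0,0,0]],[1,[0,0,-0.02],[0,0,0]],[1,[0,0,-0.03],[0,0,0]],[1,[0,0,-0.03],[0,0,0]],[1,[0,0,-0.03],[0,0,0]],[1,[0,0,-0.03],[0,0,0]],[1,[0,0,-0.02],[0,0,0]],[1,[0,0,0],[0,0,0]],[1,[0,0,0],[0,0,0]]])

```text
time_s: 15.72
eef_pos: [617.1, -19.0, 189.2]
ee_rot: [0.001, 0.682, 0.731, 0.001]
force: [0.3, 0.2, -3.3]
grip_width: 0.631
grip_force: 28.3
```

Run:
```python
from h import *
T,s=pose();print(T.round(4),s['grip_width'],s['grip_force'],s['force'])
c,W,P=shot('side');save(cv2.resize(c['pixels'][120:330,130:410],None,fx=2.5,fy=2.5),'s5.png')
```

```text
[[-6.850000e-02  9.976000e-01  2.100000e-03  6.171130e+02]
 [ 9.976000e-01  6.850000e-02 -4.000000e-04 -1.904650e+01]
 [-6.000000e-04  2.100000e-03 -1.000000e+00  1.892084e+02]
 [ 0.000000e+00  0.000000e+00  0.000000e+00  1.000000e+00]] 0.6305807497279795 28.275815629167482 [ 0.25310921  0.194667   -3.31551399]
```

View pics/s5.png

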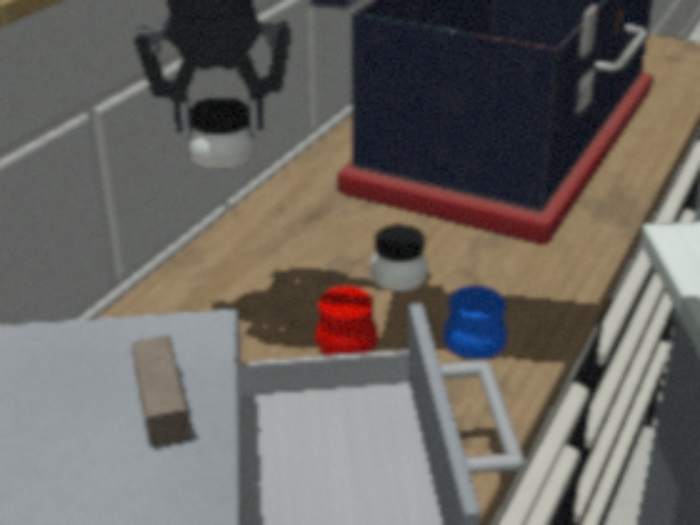

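The jar hangs level in the fingers, at (220,135) in the crop. The offcut lies on the cabinet top at (160,390). I'll check the jar's depth in the grip.

```bash
cat > held.py <<'E'
from h import *
T,s=pose();print('TCP',T[:3,3].round(1),s['grip_width'].round(3),s['grip_force'].round(1))
c,W,P=shot('wrist');L=(P-T[:3,3])@T[:3,:3]
M=(abs(L[...,1])<24)&(abs(L[...,0])<35)&(L[...,2]<0)&(L[...,2]>-60);m=L[M];z=m[:,2]
h,e=np.histogram(z,bins=np.arange(-60,3,3));print([(int(b),int(a)) for a,b in zip(h,e) if a>20])
t=np.percentile(z,20); top=m[abs(z-t)<3];print('cap top above TCP',-t,'x',top[:,0].min(),top[:,0].max(),'y',top[:,1].min(),top[:,1].max())
if len(top)>50:
    A=np.c_[top[:,:2],np.ones(len(top))];print('tilt',np.linalg.lstsq(A,top[:,2],rcond=None)[0])
E
python3 held.py
```

```text
Traceback (most recent call last):
  File "held.py", line 2, in <module>
    T,s=pose();print('TCP',T[:3,3].round(1),s['grip_width'].round(3),s['grip_force'].round(1))
                                            ^^^^^^^^^^^^^^^^^^^^^
AttributeError: 'float' object has no attribute 'round'
```

```bash
sed -i "s/s\['grip_width'\].round(3),s\['grip_force'\].round(1)/s['grip_width'],s['grip_force'],s['force'].round(1)/" held.py; python3 held.py
```

```text
TCP [616.5 -18.9 187.6] 0.6246177300014969 37.25538939703256 [-0.3  0.9 -2.3]
[(-36, 25), (-33, 11397), (-30, 380), (-27, 281), (-24, 254), (-21, 226), (-18, 81), (-12, 220), (-9, 608), (-6, 578), (-3, 429)]
cap top above TCP 31.80010954869585 x -23.77849889260688 29.25113353431178 y -23.984288428797406 23.991787838392245
tilt [ 4.26115212e-03 -4.99615209e-03 -3.14140443e+01]
```

Call:
servo_tool(commands=[[1,[0.0315,-0.008,0],[0,0,0]],[1,[0.0315,-0.008,0],[0,0,0]],[1,[0.0315,-0.008,0],[0,0,0]],[1,[0.0315,-0.008,0],[0,0,0]],[1,[0.0315,-0.008,0],[0,0,0]],[1,[0.0315,-0.008,0],[0,0,0]],[1,[0.0315,-0.008,0],[0,0,0]],[1,[0.0315,-0.008,0],[0,0,0]],[1,[0.0315,-0.008,0],[0,0,0]],[1,[0.0315,-0.008,0],[0,0,0]]])

```text
time_s: 16.65
eef_pos: [514.2, 291.0, 186.7]
ee_rot: [-0.001, 0.682, 0.731, -0.001]
force: [0.8, -0.9, -1.1]
grip_width: 0.619
grip_force: 37.6
```

Call:
servo_tool(commands=[[1,[0,0,0],[0,0,0]],[1,[0,0,0.02],[0,0,0]],[1,[0,0,0.03],[0,0,0]],[1,[0,0,0.03],[0,0,0]],[1,[0,0,0.02],[0,0,0]],[1,[0,0,0.01],[0,0,0]],[1,[0,0,0],[0,0,0]],[1,[0,0,0],[0,0,0]]])

```text
time_s: 17.32
eef_pos: [515.7, 289.6, 78.4]
ee_rot: [-0.0, 0.683, 0.731, -0.0]
force: [-0.0, 0.7, -1.2]
grip_width: 0.62
grip_force: 37.9
```

```bash
python3 held.py
```

```text
TCP [515.7 289.6  78.4] 0.6204128128639999 37.94274150626734 [-0.   0.7 -1.2]
[(-33, 11360), (-30, 420), (-27, 267), (-24, 256), (-21, 240), (-18, 98), (-12, 194), (-9, 579), (-6, 610), (-3, 425)]
cap top above TCP 31.709019658950247 x -23.692056835183546 29.051247806446742 y -23.986763468828475 23.995958379790192
tilt [ 3.28959941e-03 -2.18598078e-03 -3.13176882e+01]
```

Call:
servo_tool(commands=[[1,[0,0,0.015],[0,0,0]],[1,[0,0,0.015],[0,0,0]],[1,[0,0,0.008],[0,0,0]],[1,[0,0,0.004],[0,0,0]],[1,[0,0,0],[0,0,0]],[1,[0,0,0.001],[0,0,0]],[1,[0,0,0],[0,0,0]]])

```text
time_s: 17.95
eef_pos: [516.0, 289.9, 36.1]
ee_rot: [0.0, 0.682, 0.731, 0.001]
force: [-0.2, 0.6, -1.6]
grip_width: 0.613
grip_force: 37.9
```

Call:
servo_tool(commands=[[1,[0,0,0.0015],[0,0,0]],[1,[0,0,0.001],[0,0,0]],[1,[0,0,0],[0,0,0]]])

```text
time_s: 18.2
eef_pos: [516.3, 289.9, 34.0]
ee_rot: [0.001, 0.682, 0.731, 0.001]
force: [-0.3, -0.8, 4.3]
grip_width: 0.618
grip_force: 39.2
```

Call:
servo_tool(commands=[[-0.3,[0,0,0],[0,0,0]],[-0.5,[0,0,0],[0,0,0]],[-0.8,[0,0,0],[0,0,0]],[-0.8,[0,0,0],[0,0,0]],[-0.8,[0,0,0],[0,0,0]],[-0.8,[0,0,-0.02],[0,0,0]],[-0.8,[0,0,-0.03],[0,0,0]],[-0.8,[0,0,-0.03],[0,0,0]],[-1,[0,0,-0.04],[0,0,0]],[-1,[0,0,-0.03],[0,0,0]]])

```text
time_s: 19.03
eef_pos: [515.7, 289.8, 185.6]
ee_rot: [0.0, 0.682, 0.731, 0.001]
force: [0.1, -0.3, -0.3]
grip_width: 0.999
grip_force: 0.0
```

```bash
python3 jars.py
```

```text
TCP [515.7 289.8 185.6] yaw 93.93 0.9991158763073539
[251 193  18  18 203] [507.7  49.5  49.7] [238.  84.  78.]
[289 213  18  18 210] [447.5 -64.7  49.8] [69. 69. 68.]
[249 234  18  18 205] [383.   53.2  49.8] [ 81. 136. 234.]
on cabinet 485 [773.41098189 300.3675113  129.88807322]
```

Call:
servo_tool(commands=[[-1,[-0.035,-0.0092,0],[0,0,0]],[-1,[-0.035,-0.0092,0],[0,0,0]],[-1,[-0.035,-0.0092,0],[0,0,0]],[-1,[-0.035,-0.0092,0],[0,0,0]],[-1,[-0.035,-0.0092,0],[0,0,0]],[-1,[-0.035,-0.0092,0],[0,0,0]],[-1,[-0.035,-0.0092,0],[0,0,0]],[-1,[-0.035,-0.0092,0],[0,0,0]],[-1,[-0.035,-0.0092,0],[0,0,0]],[-1,[-0.035,-0.0092,0],[0,0,0]]])

```text
time_s: 19.92
eef_pos: [447.0, -67.3, 182.7]
ee_rot: [0.0, 0.682, 0.731, 0.0]
force: [0.6, 0.4, -0.4]
grip_width: 0.995
grip_force: 0.0
```

Call:
servo_tool(commands=[[-1,[0,0,0.02],[0,0,0]],[-1,[0,0,0.02],[0,0,0]],[-1,[0,0,0.02],[0,0,0]],[-1,[0,0,0],[0,0,0]],[-1,[0,0,0],[0,0,0]]])

```text
time_s: 20.33
eef_pos: [447.4, -65.6, 122.6]
ee_rot: [-0.001, 0.682, 0.731, -0.0]
force: [-0.0, 0.1, 1.1]
grip_width: 0.999
grip_force: 0.0
```

Run:
```python
from h import *
T,s=pose();print('TCP',T[:3,3].round(1))
c,W,P=shot('wrist');L=(P-T[:3,3])@T[:3,:3]
M=((abs(P[...,2]-50)<4)&(abs(L[...,0])<50)&(abs(L[...,1])<50)).astype(np.uint8)
k,l,st,ce=cv2.connectedComponentsWithStats(M)
for i in range(1,k):
    if st[i,4]>300: m=P[l==i];print(st[i],(m.min(0)+m.max(0))[:2]/2,np.ptp(m,0),m.mean(0),c['pixels'][l==i].mean(0))
```

```text
TCP [447.4 -65.6 122.6]
[ 239  173   73   71 4008] [444.78833858 -62.70758018] [52.33597498 52.79767734  5.60864417] [444.56913225 -61.6199007   49.27452108] [30.71032934 30.71681637 32.10828343]
```

Call:
servo_tool(commands=[[-1,[0.001,-0.0015,0.03],[0,0,0]],[-1,[0,0,0.03],[0,0,0]],[-1,[0,0,0.03],[0,0,0]],[-1,[0,0,0.015],[0,0,0]],[-1,[0,0,0.003],[0,0,0]],[-1,[0,0,0],[0,0,0]],[-1,[0,0,0],[0,0,0]]], squeeze=45)

```text
time_s: 20.97
eef_pos: [447.2, -65.2, 16.3]
ee_rot: [0.001, 0.682, 0.731, 0.0]
force: [-0.9, 0.2, -0.1]
grip_width: 0.999
grip_force: 0.0
```

Call:
servo_tool(commands=[[1,[0,0,0],[0,0,0]],[1,[0,0,0],[0,0,0]],[1,[0,0,0],[0,0,0]],[1,[0,0,0],[0,0,0]],[1,[0,0,0],[0,0,0]]])

```text
time_s: 21.38
eef_pos: [445.1, -65.1, 16.6]
ee_rot: [-0.001, 0.682, 0.731, -0.001]
force: [-13.7, -2.1, 28.1]
grip_width: 0.627
grip_force: 44.6
```

Call:
servo_tool(commands=[[1,[0,0,-0.015],[0,0,0]],[1,[0,0,-0.02],[0,0,0]],[1,[0,0,-0.03],[0,0,0]],[1,[0,0,-0.03],[0,0,0]],[1,[0,0,-0.03],[0,0,0]],[1,[0,0,-0.03],[0,0,0]],[1,[0,0,-0.02],[0,0,0]],[1,[0,0,0],[0,0,0]],[1,[0,0,0],[0,0,0]]])

```text
time_s: 22.13
eef_pos: [446.3, -64.9, 190.4]
ee_rot: [0.001, 0.682, 0.731, 0.0]
force: [-0.5, -0.5, -2.5]
grip_width: 0.625
grip_force: 46.2
```

```bash
python3 held.py
```

```text
TCP [446.3 -64.9 190.4] 0.6249433587374925 46.215404332615435 [-0.5 -0.5 -2.5]
[(-36, 1894), (-33, 9874), (-30, 302), (-27, 283), (-24, 259), (-21, 218), (-18, 22), (-15, 38), (-12, 385), (-9, 660), (-6, 556), (-3, 341)]
cap top above TCP 32.804801710020335 x -24.77625642363877 29.12997464571993 y -23.97866382687362 23.98474073814942
tilt [ 1.80916192e-03 -1.73241745e-02 -3.23954158e+01]
```

Call:
servo_tool(commands=[[1,[0.031,0.0117,0],[0,0,0]],[1,[0.031,0.0117,0],[0,0,0]],[1,[0.031,0.0117,0],[0,0,0]],[1,[0.031,0.0117,0],[0,0,0]],[1,[0.031,0.0117,0],[0,0,0]],[1,[0.031,0.0117,0],[0,0,0]],[1,[0.031,0.0117,0],[0,0,0]],[1,[0.031,0.0117,0],[0,0,0]],[1,[0,0,0],[0,0,0]],[1,[0,0,0],[0,0,0]]])

```text
time_s: 23.02
eef_pos: [521.8, 190.1, 187.7]
ee_rot: [-0.001, 0.682, 0.732, -0.001]
force: [-0.6, -0.7, -1.2]
grip_width: 0.624
grip_force: 46.2
```

```bash
python3 held.py
python3 - <<'E'
from h import *
c,W,P=shot('wrist');save(c['pixels'],'w6.png')
M=((abs(P[...,2]-66)<5)&(P[...,1]>220)).astype(np.uint8)
k,l,st,ce=cv2.connectedComponentsWithStats(M)
for i in range(1,k):
    if st[i,4]>300: m=P[l==i];print(st[i],(m.min(0)+m.max(0))[:2]/2,np.ptp(m,0),m.mean(0),c['pixels'][l==i].mean(0))
E
```

```text
TCP [521.8 190.1 187.7] 0.6241563709656079 46.22386096743867 [-0.6 -0.7 -1.2]
[(-36, 1740), (-33, 10018), (-30, 292), (-27, 273), (-24, 263), (-21, 236), (-15, 40), (-12, 382), (-9, 652), (-6, 558), (-3, 328)]
cap top above TCP 32.78680638589258 x -24.142397954011283 29.15395831565635 y -23.994686511815075 23.998416454076
tilt [ 7.10325587e-04 -1.63808037e-02 -3.23643110e+01]
[178   0  16 155 545] [442.79898676 276.77542966] [  7.61096013 113.44470518   9.92246072] [442.49178635 279.55641415  66.10613118] [80.26055046 81.96146789 84.39449541]
[ 248   30   68   73 3874] [516.67753753 292.12070262] [52.34298286 52.24510098  5.10874794] [516.72077212 292.78671943  65.35464481] [83.01006711 82.47418689 84.34460506]
```

View pics/w6.png

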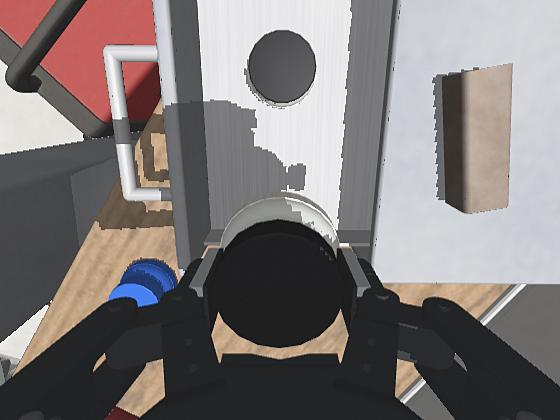

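The first jar stands in the drawer at (282,67), measured at (516.7,292.1) with its cap at z=66. The offcut lies on the cabinet top at (487,140), and the held jar is over its slot. Lowering it now.

Call:
servo_tool(commands=[[1,[0,0,0.025],[0,0,0]],[1,[0,0,0.03],[0,0,0]],[1,[0,0,0.03],[0,0,0]],[1,[0,0,0.025],[0,0,0]],[1,[0,0,0.02],[0,0,0]],[1,[0,0,0.013],[0,0,0]],[1,[0,0,0.006],[0,0,0]],[1,[0,0,0.002],[0,0,0]],[1,[0,0,0],[0,0,0]],[1,[0,0,0],[0,0,0]]])

```text
time_s: 23.95
eef_pos: [523.1, 188.7, 39.7]
ee_rot: [0.0, 0.683, 0.731, 0.001]
force: [-0.9, 0.0, -2.0]
grip_width: 0.622
grip_force: 46.2
```

Call:
servo_tool(commands=[[1,[0,0,0.003],[0,0,0]],[1,[0,0,0.002],[0,0,0]],[1,[0,0,0.001],[0,0,0]],[1,[0,0,0],[0,0,0]]])

```text
time_s: 24.28
eef_pos: [522.9, 189.0, 33.3]
ee_rot: [0.0, 0.682, 0.731, 0.0]
force: [0.3, -0.2, 1.8]
grip_width: 0.626
grip_force: 46.6
```

Call:
servo_tool(commands=[[-0.3,[0,0,0],[0,0,0]],[-0.5,[0,0,0],[0,0,0]],[-0.8,[0,0,0],[0,0,0]],[-0.8,[0,0,0],[0,0,0]],[-0.8,[0,0,0],[0,0,0]],[-0.8,[0,0,-0.02],[0,0,0]],[-0.8,[0,0,-0.03],[0,0,0]],[-0.8,[0,0,-0.03],[0,0,0]],[-0.8,[0,0,-0.04],[0,0,0]],[-0.8,[0,0,-0.04],[0,0,0]]])

```text
time_s: 25.12
eef_pos: [522.0, 188.9, 194.1]
ee_rot: [-0.0, 0.682, 0.731, -0.0]
force: [0.9, -0.8, 0.6]
grip_width: 0.902
grip_force: 0.0
```

Run:
```python
from h import *
T,s=pose();print('TCP',T[:3,3].round(1))
c,W,P=shot('wrist')
for lo,hi in((61,71),(125,135)):
  M=((P[...,2]>lo)&(P[...,2]<hi)).astype(np.uint8)
  k,l,st,ce=cv2.connectedComponentsWithStats(M)
  for i in range(1,k):
    if st[i,4]>600: m=P[l==i];print(st[i],(m.min(0)+m.max(0))[:2]/2,np.ptp(m,0).round(0),np.median(m,0).round(1))
```

```text
TCP [522.  188.9 194.1]
[180   0  22 259 861] [445.72851896 228.73829327] [ 14. 213.  10.] [444.8 246.3  66.1]
[ 249   32   66   71 3693] [517.07172262 292.14212309] [52. 52.  5.] [516.9 293.   65.4]
[ 252  161   59   58 2681] [523.8716638  191.70130987] [52. 53.  6.] [523.5 192.7  65.3]
[ 453   64   52  146 6631] [648.81539222 249.76293859] [50. 93.  7.] [646.8 253.4 129.3]
```

Both jars stand upright on the drawer floor, with their caps at z≈65, and the offcut is on the cabinet top. Next I grip the handle and push the drawer shut.

Call:
servo_tool(commands=[[0.3,[0.0135,-0.032,0],[0,0,0]],[0.3,[0.0135,-0.032,0],[0,0,0]],[0.3,[0.0135,-0.032,0],[0,0,0]],[0.3,[0.0135,-0.032,0],[0,0,0]],[0.3,[0,0,0],[0,0,0]],[0.3,[0,0,0.03],[0,0,0]],[0.3,[0,0,0.02],[0,0,0]],[0.3,[0,0,0],[0,0,0]],[0.3,[0,0,0],[0,0,0]]], squeeze=40)

```text
time_s: 25.92
eef_pos: [391.1, 234.0, 142.7]
ee_rot: [-0.0, 0.683, 0.731, -0.001]
force: [0.0, -0.2, -0.1]
grip_width: 0.349
grip_force: 0.0
```

Call:
servo_tool(commands=[[0.3,[0,0,0.03],[0,0,0]],[0.3,[0,-0.0015,0.03],[0,0,0]],[0.3,[0,0,0.02],[0,0,0]],[0.3,[0,0,0.007],[0,0,0]],[0.3,[0,0,0],[0,0,0]],[1,[0,0,0],[0,0,0]],[1,[0,0,0],[0,0,0]],[1,[0,0,0],[0,0,0]],[1,[0,0,0],[0,0,0]]])

```text
time_s: 26.67
eef_pos: [390.9, 234.3, 57.5]
ee_rot: [0.001, 0.682, 0.731, 0.002]
force: [0.4, -0.9, 7.2]
grip_width: 0.12
grip_force: 39.5
```

Call:
servo_tool(commands=[[1,[0,0.002,0],[0,0,0]],[1,[0,0.004,0],[0,0,0]],[1,[0,0.006,0],[0,0,0]],[1,[0,0.007,0],[0,0,0]],[1,[0,0.007,0],[0,0,0]],[1,[0,0.007,0],[0,0,0]],[1,[0,0.007,0],[0,0,0]],[1,[0,0.007,0],[0,0,0]],[1,[0,0.007,0],[0,0,0]],[1,[0,0.007,0],[0,0,0]]])

```text
time_s: 27.5
eef_pos: [451.7, 238.2, 57.5]
ee_rot: [0.001, 0.682, 0.731, 0.001]
force: [-1.6, -2.6, 7.5]
grip_width: 0.119
grip_force: 39.5
```

Call:
servo_tool(commands=[[1,[0,0.007,0],[0,0,0]],[1,[0,0.007,0],[0,0,0]],[1,[0,0.007,0],[0,0,0]],[1,[0,0.007,0],[0,0,0]],[1,[0,0.007,0],[0,0,0]],[1,[0,0.007,0],[0,0,0]],[1,[0,0.007,0],[0,0,0]],[1,[0,0.007,0],[0,0,0]],[1,[0,0.007,0],[0,0,0]],[1,[0,0.007,0],[0,0,0]]])

```text
time_s: 28.33
eef_pos: [521.4, 242.6, 57.5]
ee_rot: [0.001, 0.682, 0.731, 0.001]
force: [-1.6, -3.9, 5.8]
grip_width: 0.12
grip_force: 39.3
```

Call:
servo_tool(commands=[[1,[0,0.006,0],[0,0,0]],[1,[0,0.005,0],[0,0,0]],[1,[0,0.003,0],[0,0,0]],[1,[0,0.002,0],[0,0,0]],[1,[0,0,0],[0,0,0]]])

```text
time_s: 28.75
eef_pos: [537.7, 243.6, 57.5]
ee_rot: [0.001, 0.683, 0.731, 0.001]
force: [1.7, -5.2, 5.8]
grip_width: 0.122
grip_force: 39.3
```

Call:
servo_tool(commands=[[1,[0,0.001,0],[0,0,0]],[1,[0,0.001,0],[0,0,0]],[1,[0,0,0],[0,0,0]]])

```text
time_s: 29.0
eef_pos: [538.4, 243.7, 57.5]
ee_rot: [0.0, 0.682, 0.731, -0.0]
force: [-5.1, -6.6, 10.7]
grip_width: 0.117
grip_force: 39.8
```

Call:
servo_tool(commands=[[1,[0,0.001,0],[0,0,0]],[1,[0,0.001,0],[0,0,0]],[1,[0,0,0],[0,0,0]]])

```text
time_s: 29.25
eef_pos: [538.5, 243.7, 57.4]
ee_rot: [-0.001, 0.682, 0.731, -0.002]
force: [-15.0, -7.7, 17.9]
grip_width: 0.12
grip_force: 40.7
```

Call:
servo_tool(commands=[[1,[0,-0.001,0],[0,0,0]],[0.7,[0,0,0],[0,0,0]],[0.35,[0,0,0],[0,0,0]],[0.35,[0,0,0],[0,0,0]],[0.35,[0,0,0],[0,0,0]],[0.35,[0,0,-0.02],[0,0,0]],[0.35,[0,0,-0.04],[0,0,0]],[0.35,[0,0,-0.04],[0,0,0]],[0.35,[0,-0.02,-0.03],[0,0,0]],[0.35,[0,-0.02,-0.03],[0,0,0]]])

```text
time_s: 30.08
eef_pos: [499.3, 241.4, 217.5]
ee_rot: [0.0, 0.683, 0.731, 0.001]
force: [-1.4, 0.3, -0.7]
grip_width: 0.328
grip_force: 0.0
```

Call:
servo_tool(commands=[[0.35,[-0.02,-0.03,0],[0,0,0]],[0.35,[-0.02,-0.03,0],[0,0,0]],[0.35,[-0.02,-0.03,0],[0,0,0]],[0.35,[-0.02,0,0],[0,0,0]],[0.35,[0,0,0],[0,0,0]],[0.35,[0,0,0],[0,0,0]]])

```text
time_s: 30.58
eef_pos: [415.4, 155.2, 216.2]
ee_rot: [0.0, 0.683, 0.73, 0.001]
force: [-0.4, -0.3, 0.5]
grip_width: 0.327
grip_force: 0.0
```

Run:
```python
from h import *
T,s=pose();print('TCP',T[:3,3].round(1))
c,W,P=shot('wrist');save(c['pixels'],'w7.png')
M=((P[...,2]>91)&(P[...,2]<96)&(P[...,0]>540)&(P[...,0]<600)&(P[...,1]>140)&(P[...,1]<370));m=P[M];print('panel top',M.sum(),cv2.minAreaRect(m[:,:2].astype(np.float32)))
M=((P[...,2]>97)&(P[...,2]<104));m=P[M]; q=m[abs(m[:,1]-250)<15];print('cab front x@250',np.percentile(q[:,0],1))
M=((P[...,2]>66)&(P[...,2]<80)&(P[...,0]<545)&(P[...,0]>500));m=P[M];print('bar',m.mean(0))
```

```text
TCP [415.4 155.2 216.2]
panel top 4133 ((588.4783325195312, 227.91659545898438), (14.66292667388916, 176.7911834716797), 3.56545352935791)
cab front x@250 592.4255834375936
bar [536.92274844 254.20624904  73.81316064]
```

View pics/w7.png

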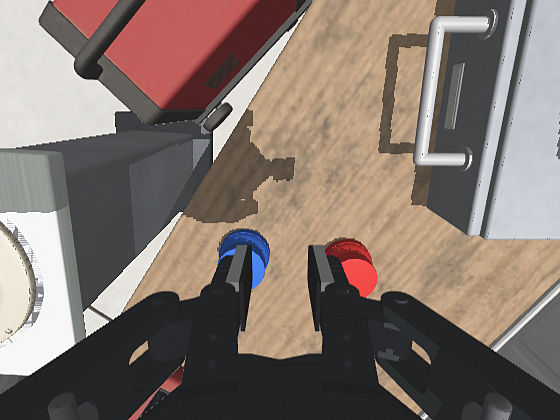

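The drawer panel is flush with the cabinet, with no gap at col ~490. The handle is at (425,90), and the red and blue look-alikes are untouched. One last look from the side before I hand in.

Run:
```python
from h import *
c,W,P=shot('side');save(c['pixels'],'s8.png')
```

```text
(no output)
```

View pics/s8.png

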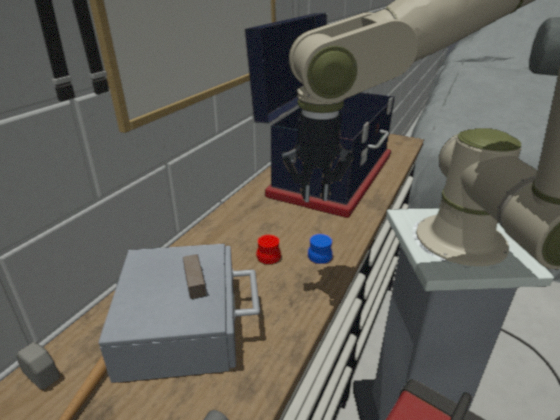

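The side view shows the drawer shut and the offcut on the cabinet at (194,275). No white jars are left on the bench, and the arm touches nothing.

```bash
python3 -c "from rig import *;print(finish_job())"
```

```text
the job is handed in; nothing more can be done
None
```

The job is handed in: the offcut lies on top of the cabinet, both jars stood upright in the drawer when last measured just before closing, and the drawer is pushed fully shut.

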